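# Sort the watch bench into its trays

### The job

Sort the five loose things at the front right of the bench into the three trays at the left. Stand the glass jar and the small dropper bottle upright in the deep metal bottle tray; lay the watch dial (face up) and the small plain steel case part, a coin-sized disc, side by side, flat on the cork of the wide shallow wooden tray; and lay the black screwdriver flat and lengthwise in the narrow wooden tray, wholly inside its rim.

Things in the scene. Friction and masses are not known exactly. Their poses are not given: they have to be found in the camera images.
- jar: Round glass jar with a black screw cap, standing upright. 58 mm diameter, 76 mm high; the glass body is solid to grip up to 62 mm. Origin: centre of its underside; z up along the jar. About 0.16 kg.
- dropper: Small white dropper bottle standing upright, 56 mm high: body 23 mm diameter up to 32 mm, neck 16 mm diameter from 33 to 43 mm, nozzle 12 mm above. Origin: centre of its underside; z up. About 0.03 kg.
- dial: Round silver watch dial with hands, lying face up on its movement, 7 mm high: the dial is 30 mm diameter from 5 to 7 mm up, the movement below it 24 mm. Grip across the rim. Origin: centre of its underside; z up. About 0.02 kg.
- ring: Plain round steel-grey metal watch-case part, like a thick coin with a raised rim, 28 mm diameter, 5 mm high, lying flat. Origin: centre of its underside; z up. About 0.02 kg.
- driver: Slim black screwdriver lying flat, 94 mm long along its own y, 8 mm wide and 8 mm high. Origin: under its middle, on the surface it lies on; z up. About 0.03 kg. The handle, which is all there is to grip, runs from y = -47 to +9 mm, with the centre of mass near y = -19 mm; the thin blade points to +y, up to y = +47 mm.
- bottle_bin: Bottle tray: deep, empty, open metal tray, fixed. Outside 136 mm along its x, 76 mm along its y, walls 3 mm thick and 20 mm high (rolled edge to 22 mm), floor 3 mm above the bench. Origin: centre of its underside; z up.
- parts_bed: Wide shallow wooden tray with a cork bed, fixed. Outside 116 mm along its x, 76 mm along its y; cork 5 mm above the bench, rim 4 mm wide rising to 8 mm. Origin: centre of its underside; z up.
- tool_trough: Narrow shallow wooden tray with a dark rubber bed, fixed. Outside 130 mm along its x, 50 mm along its y; bed 5 mm above the bench, rim 4 mm wide rising to 8 mm. Origin: centre of its underside; z up.
There are look-alikes about, which are no part of the job. Leave any purple or red look-alike of the dropper alone.

How it is judged:
By the outcome, as a careful person would: the job done as asked, in the order asked, and still so for the second after the job is handed in, with the robot touching nothing.
It also fails if it takes over 141 s, if anything falls off the work surface, if the arm or the gripper's body presses on something with over 40 N, if the wrist force passes 120 N, or if a joint passes its speed limit or range.

### The arm

A 6-joint arm with a two-finger parallel gripper is mounted at the origin on a cart in front of the work surface, level with it; the furniture and walls round the work are solid. World frame = base frame: x ahead of the robot, y to its left, z up, the work surface at z = 0. Lengths are in m, angles in rad, forces in N, time in s.
With the tool pointing down it reaches from about 0.35 to 0.975 m from the base axis. Payload 7.1 kg.
Tool frame: the origin (TCP) lies between the finger pads; the fingertips stand 19 mm ahead of it and the grasp point (between the pads) is the TCP; z points along the fingers, y is the line along which they close (so a half turn about z gives the same grasp; the last joint's range is limited). The gripper opens to 88 mm and grips with 3 to 60 N. Pads are 20 mm wide; open, the fingers measure 115 mm over their backs; the gripper's body (75 mm by 178 mm) begins 61 mm behind the grasp point.
Start: joints at [-1.354, 0.423, 1.63, -0, 1.089, -0.019], TCP at [0.146, -0.608, 0.242] pointing down, gripper open.
Joint ranges: [-3, 3], [-0.9, 2.11], [0.09, 2.58], [-1.31, 4.45], [0.11, 2.69], [-2.54, 2.54]. Speed limits (rad/s): [2.39, 2.39, 3.01, 3.14, 3.14, 3.14].

### API

Orientations are given as a unit quaternion [w, x, y, z].
In Python, from bench import * gives the robot as it stands. The module is installed in compiled form; this text tells all that it offers.
- The arm moves only by the shell command python3 -m jog 'ROWS' [FORCE]. ROWS is JSON, one flat list of numbers, 5 for each row, row after row: the opening, from 0 (shut) to 1 (fully open), then the shift along the tool's x, y, z in m, then the turn about the tool's z in rad. A call has 1 to 20 rows; each row is the pose to reach, as a shift and turn from the pose commanded when the call began, along the tool's axes at that moment; what a row does not reach only later rows make up. A row lasts 1/8 s, in which the tool goes at most 62.5 mm and 10.7 degrees, less where a joint would pass 70% of its speed; a pose out of reach is approached as far as the arm can. A call with a gripper value outside its range is refused whole. The fingers move at their own pace and stop on an object; FORCE is the grip in N (left out, the last holds). Time passes only in rows, so rows that repeat a pose let the fingers close. It gives the time, the measured TCP pose, the force, the opening and the grip force at its end, in the units of the state.
- get_obs(): the state, without advancing time (a new reading comes with each control period).
- snapshot(name): name is "scene" or "top" or "wrist"; returns the picture (400x640x3 uint8, red, green, blue); there is no depth.
- camera_params(name): a dict with "fx", "fy", "cx", "cy" (pixels), "xyz" and "orientation" of the camera in the world; the wrist camera has in their place "T_tool_cam" (4x4, takes a point from camera to tool coordinates, whose origin is the TCP and whose axes are the flange's). Camera axes: x right, y down, z forward; pixel columns grow to the right and rows downward; lengths in m; the calibration is good to about 2 mm. A picture is of the moment at which its call begins: read the wrist's pose just before it. camera_params takes no time and is no camera call.
- sign_off(): hands the job in; it is judged then, once.
The state is a dict: "time": time; "joint_positions": joint angles; "qvel": joint speeds; "tau": joint torques, N m; "tool_pos": TCP position; "ee_rot": TCP orientation; "wrist_force": force on the tool from outside, world axes, zero at the start; "wrist_torque": the same for the moment, N m; "grip_width": finger opening in m; "gripper_force": force on a finger pad.
Only numpy, scipy, OpenCV 4.12 (cv2) and the standard library are available. Lean on these libraries where they do the work, as an engineer would, in place of code of your own. Each camera call takes 0.05 s, during which the arm holds its last target. There are 200 camera calls.

## Working session

There is one attempt and no reset: what is moved stays moved. The work goes in short steps, Python scripts to look and compute and a shell command to move; the robot and the scene stay as the last step left them, time stands still between calls to the robot, and variables do not carry over. Pictures are saved under pics/ and viewed, at most 14 in all, crops included, and the job is handed in when it is done.

```bash
mkdir -p pics
python3 - <<'E'
from bench import *
import cv2
o=get_obs();print(o)
for n in ("scene","top","wrist"):
    cv2.imwrite(f"pics/{n}0.png",snapshot(n)[:,:,::-1]); print(n,camera_params(n))
E
```

```text
{'time': 0.0, 'joint_positions': array([-1.35401524e+00,  4.23795412e-01,  1.63068559e+00, -2.78141334e-05,
        1.08862627e+00, -1.90185565e-02]), 'qvel': array([-0.00131256,  0.00037035, -0.00162709,  0.00082695, -0.00012987,
       -0.00100261]), 'tau': array([-1.93435269e-03, -5.44631052e+01, -2.73661691e+01,  6.42411411e-02,
        2.28342321e-02, -1.13913802e-04]), 'tool_pos': array([ 0.14590511, -0.60718331,  0.24093178]), 'ee_rot': array([-7.52397420e-04,  9.93056819e-01,  1.17633249e-01, -8.70185408e-05]), 'wrist_force': array([-0.26375338,  0.47787312,  0.19787607]), 'wrist_torque': array([0.00152283, 0.02236395, 0.05658789]), 'gripper_force': 0.0, 'grip_width': 0.08736499246843707}
scene {'fx': 412.30843653780477, 'fy': 412.30843653780477, 'cx': 319.9356536269974, 'cy': 198.09399511405314, 'xyz': array([-0.02713995,  0.89803852,  0.59856401]), 'orientation': array([ 0.15062558, -0.24354287,  0.8216817 , -0.49278595])}
top {'fx': 456.7146248822554, 'fy': 456.7146248822554, 'cx': 322.9704299470175, 'cy': 193.94399921927334, 'xyz': array([0.47094511, 0.04251512, 1.46239793]), 'orientation': array([-0.02319659,  0.71697528, -0.6963038 ,  0.02386194])}
wrist {'fx': 308.14353266281245, 'fy': 308.14353266281245, 'cx': 320.15186086061595, 'cy': 200.9169847988019, 'T_tool_cam': array([[ 3.86736507e-04, -9.59324876e-01, -2.82304149e-01,
         7.78830364e-02],
       [ 9.99999701e-01,  1.81792010e-04,  7.52163209e-04,
        -1.98653233e-04],
       [-6.70248239e-04, -2.82304355e-01,  9.59324659e-01,
        -1.43397057e-01],
       [ 0.00000000e+00,  0.00000000e+00,  0.00000000e+00,
         1.00000000e+00]])}
```

View pics/top0.png

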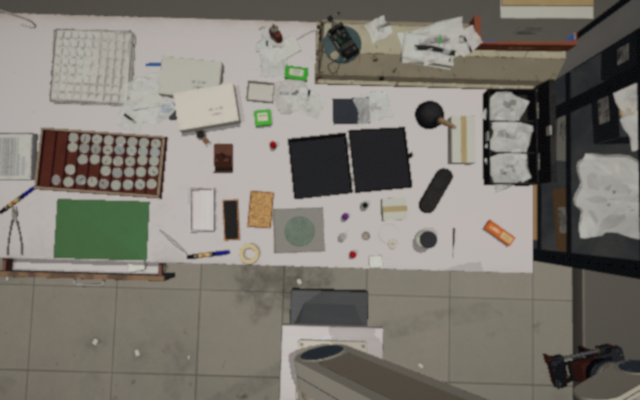

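View pics/scene0.png

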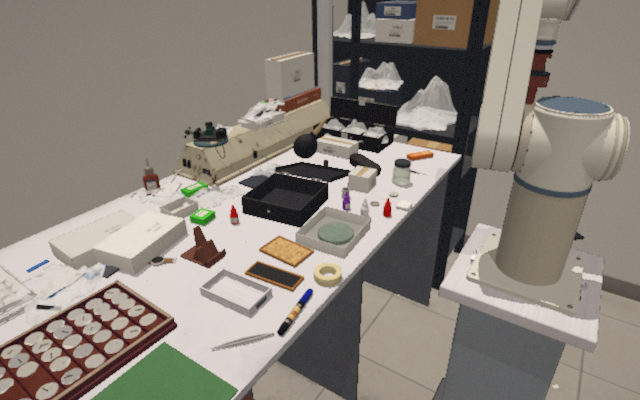

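View pics/wrist0.png

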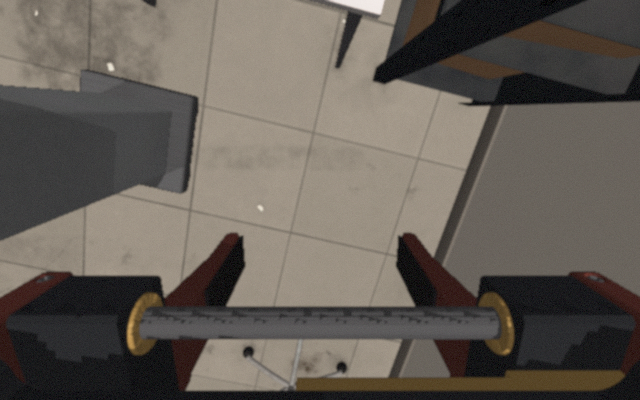

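The top view shows the jar at (427,239), driver (453,242), dial about (391,242), ring about (365,236) and white dropper (342,237). The trays are the metal one at (203,210), the narrow one at (232,220) and the cork one at (261,209). I'll enlarge that area and compute positions.

```bash
cat > h.py <<'E'
from bench import *
import numpy as np, cv2
from scipy.spatial.transform import Rotation as R
def rot(q): return R.from_quat([q[1],q[2],q[3],q[0]]).as_matrix()
def cam(n,o=None):
    p=camera_params(n)
    if n=="wrist":
        o=o or get_obs(); T=np.eye(4); T[:3,:3]=rot(o["ee_rot"]); T[:3,3]=o["tool_pos"]; T=T@p["T_tool_cam"]
        return p,T[:3,:3],T[:3,3]
    return p,rot(p["orientation"]),np.array(p["xyz"])
def w(C,u,v,z=0.):
    p,M,t=C; d=M@[(u-p["cx"])/p["fx"],(v-p["cy"])/p["fy"],1]
    return t+d*(z-t[2])/d[2]
def px(C,P):
    p,M,t=C; c=M.T@(np.array(P)-t); return c[:2]/c[2]*p["fx"]+[p["cx"],p["cy"]]
def go(x,y,z,yaw=None,o=None):
    "shift in tool axes to target; yaw = world angle of tool closing (y) axis"
    o=o or get_obs(); M=rot(o["ee_rot"]); s=M.T@(np.array([x,y,z])-o["tool_pos"])
    a=0
    if yaw is not None:
        cur=np.arctan2(M[1,1],M[0,1]); a=-(yaw-cur); a=(a+np.pi/2)%np.pi-np.pi/2
    print("shift",s.round(4),"turn",round(a,3),"j6",o["joint_positions"][5].round(3))
E
python3 - <<'E'
from h import *
C=cam("top")
for n,u,v,z in [("jar",427,239,.04),("driver",453,242,0),("dial",391,242,.006),("ring",365,236,.004),("drop",342,237,.03),("bin",203,210,.01),("trough",232,220,.006),("bed",261,209,.006)]: print(n,w(C,u,v,z).round(3))
im=cv2.imread("pics/top0.png")
cv2.imwrite("pics/c.png",np.vstack([cv2.resize(im[180:270,320:480],(800,450),interpolation=cv2.INTER_CUBIC)]))
E
```

```text
jar [ 0.435 -0.284  0.04 ]
driver [ 0.427 -0.376  0.   ]
dial [ 0.422 -0.178  0.006]
ring [ 0.438 -0.095  0.004]
drop [ 0.433 -0.021  0.03 ]
bin [0.505 0.422 0.01 ]
trough [0.476 0.33  0.006]
bed [0.514 0.239 0.006]
```

View pics/c.png

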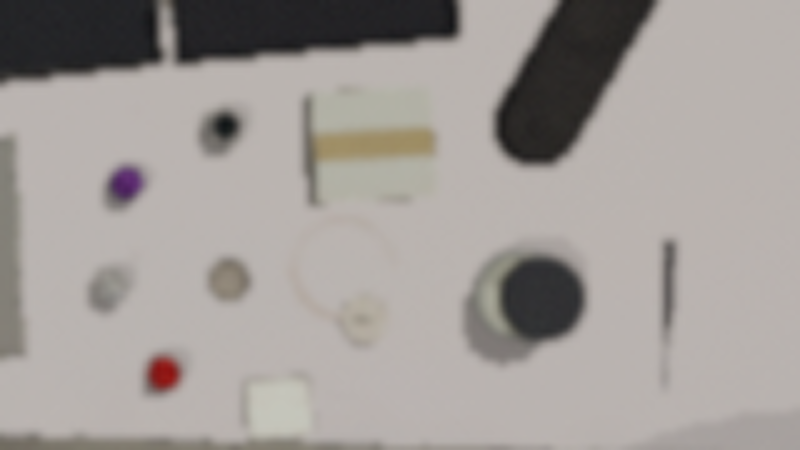

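Enlarged, the crop gives these top-image positions: jar cap (428.6,239.4), driver centre (453.5,242.8) with its blade toward the robot, dial (392.6,244), ring (365.8,235.8) and white dropper (342,237.6). A thin loop lies beside the dial. Next I'll move in for a wrist view.

Run:
```python
from h import *
C=cam("top")
for n,u,v,z in [("jar",428.6,239.4,.076),("driver",453.5,242.8,0.004),("dial",392.6,244,.007),("ring",365.8,235.8,.004),("drop",342,237.6,.03)]: print(n,w(C,u,v,z).round(3))
go(.36,-.2,.2,-np.pi/2)
```

```text
jar [ 0.435 -0.281  0.076]
driver [ 0.425 -0.377  0.004]
dial [ 0.415 -0.183  0.007]
ring [ 0.439 -0.098  0.004]
drop [ 0.432 -0.021  0.03 ]
shift [ 0.3033 -0.346   0.0415] turn 0.236 j6 -0.019
```

```bash
python3 -m jog '[1,0.15,-0.17,0.02,0.12, 1,0.15,-0.17,0.02,0.12, 1,0.303,-0.346,0.0415,0.236, 1,0.303,-0.346,0.0415,0.236, 1,0.303,-0.346,0.0415,0.236, 1,0.303,-0.346,0.0415,0.236, 1,0.303,-0.346,0.0415,0.236, 1,0.303,-0.346,0.0415,0.236, 1,0.303,-0.346,0.0415,0.236, 1,0.303,-0.346,0.0415,0.236, 1,0.303,-0.346,0.0415,0.236]'
python3 - <<'E'
from h import *
np.set_printoptions(suppress=True)
o=get_obs();print(o["tool_pos"],o["ee_rot"].round(4),o["qvel"].round(3))
im=snapshot("wrist");cv2.imwrite("pics/w1.png",im[:,:,::-1])
C=cam("wrist",o)
for P in ([.435,-.281,0],[.425,-.377,0.004],[.415,-.183,.007],[.439,-.098,.004],[.432,-.021,0]): print(px(C,P).round(1))
E
```

```text
time: 1.52
tool_pos: [0.3595, -0.2014, 0.2003]
ee_rot: [0.0, 1.0, -0.001, 0.0]
wrist_force: [0.2, -0.3, 0.9]
grip_width: 0.088
gripper_force: 0.0
[ 0.35949219 -0.20144251  0.20025322] [ 0.0001  1.     -0.0009  0.0001] [-0.001  0.     0.001 -0.001 -0.001  0.001]
[394.2 112.5]
[484.3 122.1]
[302.8 132.1]
[222.1 108.8]
[152.1 115.7]
```

View pics/w1.png

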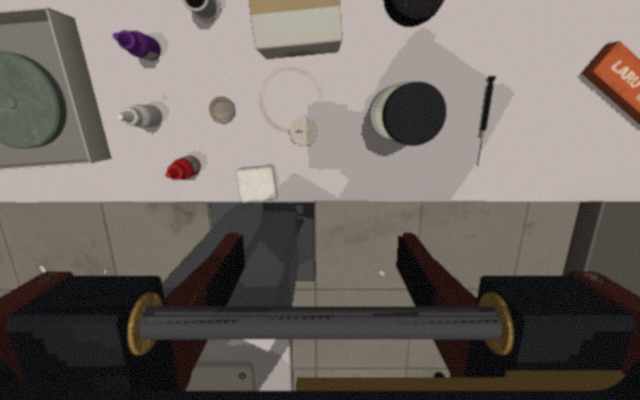

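The wrist view shows the cap at (413,114), driver (491,77) to (480,165), dial (303,131), ring (222,110) and white dropper about (148,117). A red bottle is at (180,170) and a purple one at (140,43). I'll overlay model outlines to check these.

```bash
cat >> h.py <<'E'
def circ(im,C,x,y,z,r,s=1,off=(0,0),col=(0,0,255)):
    P=np.array([(px(C,[x+r*np.cos(a),y+r*np.sin(a),z])-off)*s for a in np.linspace(0,6.3,60)])
    cv2.polylines(im,[np.int32(P*8)],True,col,1,cv2.LINE_AA,3)
def poly(im,C,x,y,z,lx,ly,yaw,s=1,off=(0,0),col=(0,0,255)):
    c,q=np.cos(yaw),np.sin(yaw)
    P=np.array([(px(C,[x+c*a*lx/2-q*b*ly/2,y+q*a*lx/2+c*b*ly/2,z])-off)*s for a,b in((1,1),(1,-1),(-1,-1),(-1,1))])
    cv2.polylines(im,[np.int32(P*8)],True,col,1,cv2.LINE_AA,3)
E
python3 - <<'E'
from h import *
C=cam("wrist")
jar=w(C,413.5,113.5,.076);dr=w(C,152,117,.0);di=w(C,303,131,.007);ri=w(C,222,110,.005)
a=w(C,491,77,.004);b=w(C,480,165,.004)
print(jar,di,ri,dr,a,b,np.linalg.norm(a-b),w(C,125,117,.056),sep="\n")
s=1.85;off=(95,50);im=cv2.imread("pics/w1.png")[50:190,95:525]
im=cv2.resize(im,None,fx=s,fy=s,interpolation=cv2.INTER_CUBIC)
k=dict(s=s,off=off)
circ(im,C,*jar[:2],.076,.029,**k);circ(im,C,*jar[:2],0,.029,**k,col=(0,255,0))
circ(im,C,*di[:2],.007,.015,**k);circ(im,C,*ri[:2],.005,.014,**k)
circ(im,C,*dr[:2],0,.0115,**k);circ(im,C,*dr[:2],.032,.0115,**k);circ(im,C,*dr[:2],.056,.006,**k)
cv2.imwrite("pics/c2.png",im)
E
```

```text
[ 0.43462943 -0.27950212  0.076     ]
[ 0.41616172 -0.18319924  0.007     ]
[ 0.43780357 -0.09811548  0.005     ]
[ 0.43071304 -0.02065296  0.        ]
[ 0.46988252 -0.37721618  0.004     ]
[ 0.37871906 -0.3790974   0.004     ]
0.09118287375803975
[ 0.43182571 -0.02578196  0.056     ]
```

View pics/c2.png

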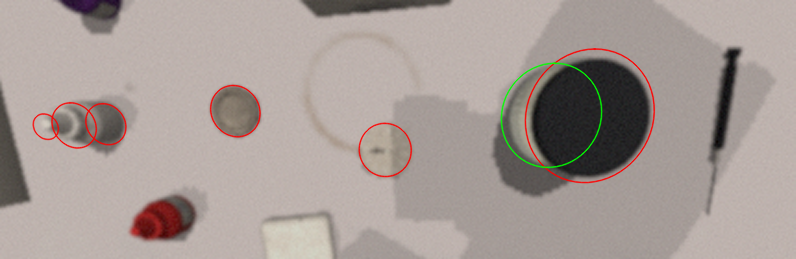

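Jar, dial and ring outlines fit; the dropper should shift about 3 mm toward −y. Now the jar.

```bash
python3 -m jog '[1,0.04,0.04,0.03,0, 1,0.075,0.078,0.05,0, 1,0.075,0.078,0.05,0, 1,0.075,0.078,0.09,0, 1,0.075,0.078,0.13,0, 1,0.075,0.078,0.157,0, 1,0.075,0.078,0.157,0, 1,0.075,0.078,0.157,0, 0.5,0.075,0.078,0.157,0, 0.5,0.075,0.078,0.157,0, 0.5,0.075,0.078,0.157,0, 0.5,0.075,0.078,0.157,0, 0.5,0.075,0.078,0.157,0]' 15
```

```text
time: 3.2
tool_pos: [0.4352, -0.2788, 0.0437]
ee_rot: [0.0, 1.0, -0.0, 0.0]
wrist_force: [-0.9, -0.8, 7.3]
grip_width: 0.0569
gripper_force: 15.0
```

```bash
python3 -m jog '[0.5,0,0,-0.03,0, 0.5,0,0,-0.08,0, 0.5,0,0,-0.13,0, 0.5,-0.01,-0.05,-0.157,0, 0.5,-0.015,-0.11,-0.157,0, 0.5,-0.015,-0.17,-0.157,0, 0.5,-0.015,-0.23,-0.157,0, 0.5,-0.015,-0.29,-0.157,0, 0.5,-0.015,-0.35,-0.157,0, 0.5,-0.015,-0.41,-0.157,0, 0.5,-0.015,-0.47,-0.157,0, 0.5,-0.015,-0.53,-0.157,0, 0.5,-0.015,-0.58,-0.157,0, 0.5,-0.015,-0.609,-0.157,0, 0.5,-0.015,-0.609,-0.157,0, 0.5,-0.015,-0.609,-0.157,0, 0.5,-0.015,-0.609,-0.157,0, 0.5,-0.015,-0.609,-0.157,0]'
python3 - <<'E'
from h import *
o=get_obs();print(o["tool_pos"],o["joint_positions"].round(2),abs(o["qvel"]).max())
im=snapshot("wrist");cv2.imwrite("pics/w2.png",im[:,:,::-1])
im=im[:,:,::-1].copy();C=cam("wrist",o)
poly(im,C,.505,.422,.022,.136,.076,0);poly(im,C,.476,.33,.008,.13,.05,0);poly(im,C,.514,.239,.008,.116,.076,0)
cv2.imwrite("pics/w2o.png",im)
E
```

```text
time: 5.45
tool_pos: [0.4201, 0.3296, 0.2003]
ee_rot: [0.0, 1.0, -0.001, -0.0]
wrist_force: [0.8, -0.1, -2.0]
grip_width: 0.057
gripper_force: 15.0
[0.42005126 0.32961574 0.20025229] [ 0.64  0.35  1.86 -0.    0.93  2.22] 0.005647563144696668
```

View pics/w2o.png

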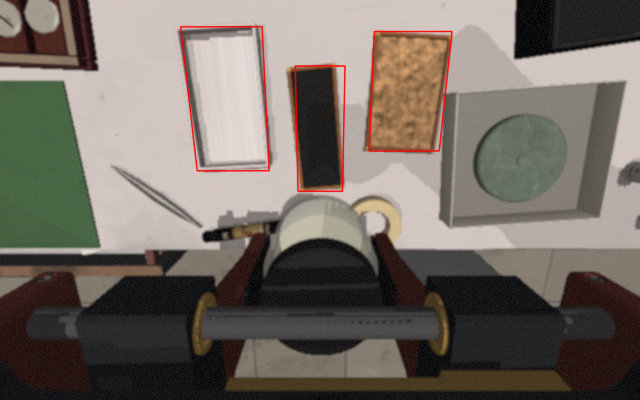

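The trays are all in view and my guesses nearly fit: the metal tray well, the trough slightly left at its top, the cork tray slightly right. I'll zoom for the corners.

Run:
```python
import cv2
im=cv2.imread("pics/w2.png")[15:205,165:465]
cv2.imwrite("pics/c3.png",cv2.resize(im,(780,494),interpolation=cv2.INTER_CUBIC))
```

```text
(no output)
```

View pics/c3.png

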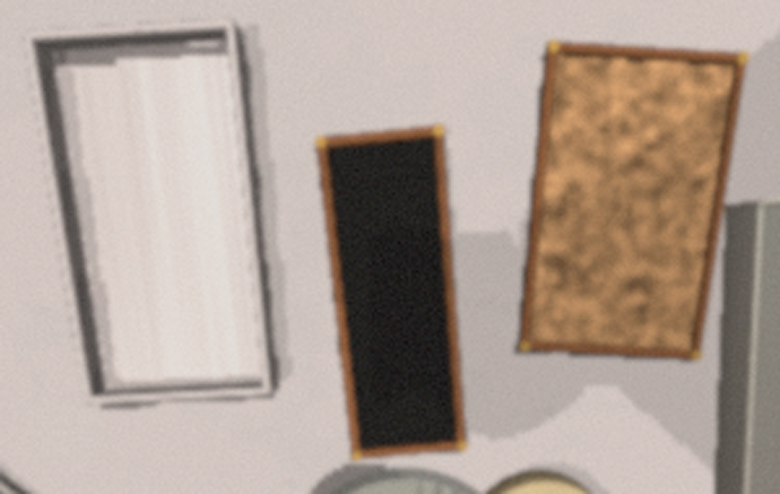

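Run:
```python
from h import *
C=cam("wrist")
for n,z,q in (("bin",.022,[(34,40),(236,22),(274,394),(94,398)]),("tr",.008,[(317,139),(443,127),(466,448),(354,458)]),("bed",.008,[(548,42),(747,56),(698,358),(520,348)])):
    P=np.array([w(C,165+(u+.5)/2.6-.5,15+(v+.5)/2.6-.5,z)[:2] for u,v in q])
    L=(P[0]+P[1]-P[2]-P[3])/2; S=(P[0]+P[3]-P[1]-P[2])/2
    print(n,P.mean(0).round(4),"long",np.hypot(*L).round(4),np.arctan2(L[1],L[0]).round(3),"short",np.hypot(*S).round(4),(np.arctan2(S[1],S[0])-np.pi/2).round(3))
```

```text
bin [0.5068 0.4227] long 0.1324 0.055 short 0.0731 0.05
tr [0.477  0.3332] long 0.1281 0.092 short 0.0488 0.089
bed [0.513  0.2411] long 0.114 -0.056 short 0.0751 -0.06
```

```bash
python3 -m jog '[0.5,0.05,-0.04,0,0, 0.5,0.1,-0.08,0,0, 0.5,0.117,-0.095,0.04,0, 0.5,0.117,-0.095,0.09,0, 0.5,0.117,-0.095,0.12,0, 0.5,0.117,-0.095,0.14,0, 0.5,0.117,-0.095,0.148,0, 0.5,0.117,-0.095,0.152,0, 0.5,0.117,-0.095,0.152,0, 0.5,0.117,-0.095,0.152,0]'
```

```text
time: 6.75
tool_pos: [0.5375, 0.4259, 0.0493]
ee_rot: [-0.001, 1.0, -0.0, 0.001]
wrist_force: [0.4, 1.0, -3.1]
grip_width: 0.0565
gripper_force: 15.0
```

```bash
python3 -m jog '[0.5,0,0,0.002,0, 0.5,0,0,0.002,0, 0.8,0,0,0.002,0, 0.8,0,0,0.002,0, 0.8,0,0,0.002,0, 0.8,0,0,0.002,0, 0.8,0,0,-0.04,0, 0.8,0,0,-0.09,0, 0.8,0,0,-0.14,0, 0.8,-0.06,0.045,-0.15,0, 0.8,-0.117,0.095,-0.15,0, 0.8,-0.117,0.095,-0.15,0, 0.8,-0.117,0.095,-0.15,0]'
python3 - <<'E'
from h import *
o=get_obs();print(o["tool_pos"])
im=snapshot("wrist")[:,:,::-1].copy();C=cam("wrist",o)
circ(im,C,.537,.4243,.079,.027);circ(im,C,.467,.4206,.035,.0115);cv2.imwrite("pics/w3.png",im[10:250,150:480])
go(.431,-.0235,.2)
E
```

```text
time: 8.38
tool_pos: [0.4187, 0.3296, 0.1986]
ee_rot: [0.0, 1.0, -0.0, -0.0]
wrist_force: [0.0, -0.3, 0.3]
grip_width: 0.0702
gripper_force: 0.0
[0.41872801 0.32956143 0.19855722]
shift [ 0.011   0.3542 -0.0015] turn 0 j6 2.216
```

View pics/w3.png

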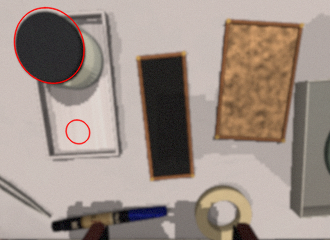

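Jar stands upright in the far half of the metal tray, matching the overlay. Dropper next.

```bash
python3 -m jog '[0.45,0,0.06,0,0, 0.45,0,0.12,0,0, 0.45,0,0.18,0,0, 0.45,0,0.24,0,0, 0.45,0.01,0.3,0,0, 0.45,0.011,0.354,0,0, 0.45,0.011,0.354,0,0, 0.45,0.011,0.354,0.06,0, 0.45,0.011,0.354,0.1,0, 0.45,0.011,0.354,0.13,0, 0.45,0.011,0.354,0.155,0, 0.45,0.011,0.354,0.1715,0, 0.45,0.011,0.354,0.1715,0, 0.45,0.011,0.354,0.1715,0, 0.2,0.011,0.354,0.1715,0, 0.2,0.011,0.354,0.1715,0, 0.2,0.011,0.354,0.1715,0, 0.2,0.011,0.354,0.1715,0]' 8
```

```text
time: 10.68
tool_pos: [0.4314, -0.0235, 0.0272]
ee_rot: [-0.0, 1.0, -0.0, 0.001]
wrist_force: [-0.2, 1.1, 6.3]
grip_width: 0.022
gripper_force: 8.0
```

```bash
python3 -m jog '[0.2,0,0,-0.05,0, 0.2,0,0,-0.11,0, 0.2,0,-0.03,-0.16,0, 0.2,0.01,-0.09,-0.17,0, 0.2,0.01,-0.15,-0.17,0, 0.2,0.01,-0.21,-0.17,0, 0.2,0.02,-0.27,-0.17,0, 0.2,0.03,-0.33,-0.17,0, 0.2,0.036,-0.39,-0.17,0, 0.2,0.036,-0.444,-0.17,0, 0.2,0.036,-0.444,-0.17,0, 0.2,0.036,-0.444,-0.17,0, 0.2,0.036,-0.444,-0.12,0, 0.2,0.036,-0.444,-0.07,0, 0.2,0.036,-0.444,-0.03,0, 0.2,0.036,-0.444,-0.01,0, 0.2,0.036,-0.444,-0.004,0, 0.2,0.036,-0.444,-0.004,0, 0.2,0.036,-0.444,-0.004,0]'
```

```text
time: 13.05
tool_pos: [0.4678, 0.4212, 0.0322]
ee_rot: [-0.001, 1.0, -0.0, 0.001]
wrist_force: [0.4, -0.6, -0.3]
grip_width: 0.0219
gripper_force: 8.0
```

Release, rise, and return to the survey pose to check; then compute the dial move.

```bash
python3 -m jog '[0.2,0,0,0.001,0, 0.36,0,0,0.001,0, 0.36,0,0,0.001,0, 0.36,0,0,0.001,0, 0.36,0,0,-0.04,0, 0.36,0,0,-0.09,0, 0.36,0,0,-0.14,0, 0.36,-0.04,0.05,-0.17,0, 0.36,-0.05,0.09,-0.17,0, 0.36,-0.05,0.09,-0.17,0, 0.36,-0.05,0.09,-0.17,0]'
python3 - <<'E'
from h import *
o=get_obs()
im=snapshot("wrist")[:,:,::-1].copy();cv2.imwrite("pics/w4.png",im[10:250,150:480])
go(.416,-.183,.1)
E
```

```text
time: 14.42
tool_pos: [0.4175, 0.3311, 0.201]
ee_rot: [-0.0, 1.0, -0.0, 0.0]
wrist_force: [-0.3, 0.8, -0.2]
grip_width: 0.0316
gripper_force: 0.0
shift [-0.0016  0.5145  0.1004] turn 0 j6 2.219
```

View pics/w4.png

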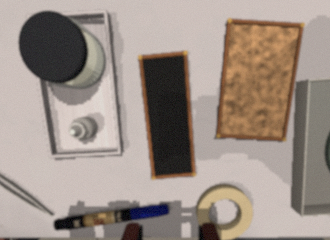

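Dropper stands upright in the near half. Now the dial.

```bash
python3 -m jog '[0.57,0,0.06,0,0, 0.57,0,0.12,0,0, 0.57,0,0.18,0,0, 0.57,0,0.24,0,0, 0.57,0,0.3,0,0, 0.57,0,0.36,0,0, 0.57,0,0.42,0.03,0, 0.57,-0.0015,0.48,0.06,0, 0.57,-0.0015,0.5145,0.1,0, 0.57,-0.0015,0.5145,0.13,0, 0.57,-0.0015,0.5145,0.15,0, 0.57,-0.0015,0.5145,0.165,0, 0.57,-0.0015,0.5145,0.175,0, 0.57,-0.0015,0.5145,0.179,0, 0.57,-0.0015,0.5145,0.179,0, 0.57,-0.0015,0.5145,0.179,0]'
python3 -m jog '[0.57,0,0,0,0, 0.57,0,0,0,0]'
```

```text
time: 16.48
tool_pos: [0.4158, -0.1841, 0.0222]
ee_rot: [0.0, 1.0, -0.0, 0.001]
wrist_force: [0.1, 0.1, -0.0]
grip_width: 0.0497
gripper_force: 0.0
time: 16.73
tool_pos: [0.4155, -0.1841, 0.022]
ee_rot: [0.0, 1.0, -0.0, 0.0]
wrist_force: [-0.2, 1.1, -0.0]
grip_width: 0.0497
gripper_force: 0.0
```

```bash
python3 -m jog '[0.57,0,0,0.0007,0, 0.25,0,0,0.0007,0, 0.25,0,0,0.0007,0, 0.25,0,0,0.0007,0, 0.25,0,0,0.0007,0, 0.25,0,0,-0.02,0, 0.25,0,0,-0.06,0, 0.25,0,0,-0.1,0, 0.25,0,0,-0.1,0]' 6
python3 - <<'E'
from h import *
go(.539,.2396,.12,-np.pi/2-.058)
E
```

```text
time: 17.85
tool_pos: [0.417, -0.1848, 0.1241]
ee_rot: [0.001, 1.0, -0.0, 0.003]
wrist_force: [0.5, 0.1, -1.2]
grip_width: 0.0298
gripper_force: 6.0
shift [ 0.1219 -0.4244  0.0037] turn 0.058 j6 1.128
```

```bash
python3 -m jog '[0.25,0,-0.06,-0.05,0, 0.25,0.02,-0.12,-0.05,0, 0.25,0.03,-0.18,-0.05,0, 0.25,0.05,-0.24,-0.05,0, 0.25,0.07,-0.3,-0.05,0.02, 0.25,0.09,-0.36,-0.05,0.058, 0.25,0.11,-0.41,-0.05,0.058, 0.25,0.122,-0.4245,0,0.058, 0.25,0.122,-0.4245,0.04,0.058, 0.25,0.122,-0.4245,0.075,0.058, 0.25,0.122,-0.4245,0.09,0.058, 0.25,0.122,-0.4245,0.09,0.058, 0.25,0.122,-0.4245,0.09,0.058, 0.25,0.122,-0.4245,0.09,0.058]'
python3 - <<'E'
from h import *
go(.539,.2396,.0268,-np.pi/2-.058)
E
```

```text
time: 19.6
tool_pos: [0.5383, 0.2408, 0.0331]
ee_rot: [-0.001, 1.0, -0.029, 0.001]
wrist_force: [-0.1, -0.2, -0.5]
grip_width: 0.0295
gripper_force: 6.0
shift [0.0007 0.0012 0.0063] turn -0.0 j6 2.03
```

```bash
python3 -m jog '[0.25,0,0.001,0.004,0, 0.25,0,0.001,0.006,0, 0.25,0,0.001,0.006,0, 0.39,0,0.001,0.006,0, 0.39,0,0.001,0.006,0, 0.39,0,0.001,0.006,0, 0.39,0,0.001,-0.03,0, 0.39,0,0.001,-0.08,0, 0.39,0,0.001,-0.1,0, 0.39,0,0.001,-0.1,0]'
python3 - <<'E'
from h import *
go(.4378,-.0981,.1,-np.pi/2)
E
```

```text
time: 20.85
tool_pos: [0.5384, 0.2399, 0.1334]
ee_rot: [-0.001, 1.0, -0.029, 0.002]
wrist_force: [1.3, -0.4, -0.2]
grip_width: 0.0343
gripper_force: 0.0
shift [-0.0809  0.3434  0.0326] turn -0.058 j6 2.028
```

```bash
python3 -m jog '[0.57,0,0.06,-0.03,0, 0.57,0,0.12,-0.03,-0.02, 0.57,-0.02,0.18,-0.03,-0.04, 0.57,-0.04,0.24,-0.02,-0.058, 0.57,-0.06,0.29,0,-0.058, 0.57,-0.075,0.33,0.01,-0.058, 0.57,-0.081,0.3435,0.03,-0.058, 0.57,-0.081,0.3435,0.06,-0.058, 0.57,-0.081,0.3435,0.09,-0.058, 0.57,-0.081,0.3435,0.105,-0.058, 0.57,-0.081,0.3435,0.11,-0.058, 0.57,-0.081,0.3435,0.11,-0.058, 0.57,-0.081,0.3435,0.11,-0.058]'
python3 - <<'E'
from h import *
go(.4378,-.0981,.0205,-np.pi/2)
E
```

```text
time: 22.48
tool_pos: [0.4371, -0.0988, 0.0224]
ee_rot: [0.0, 1.0, 0.0, 0.001]
wrist_force: [-0.5, 0.3, -0.2]
grip_width: 0.0499
gripper_force: 0.0
shift [ 0.0007 -0.0007  0.0019] turn 0.0 j6 1.322
```

```bash
python3 -m jog '[0.57,0,0,0.0017,0, 0.57,0,0,0.0017,0, 0.2,0,0,0.0017,0, 0.2,0,0,0.0017,0, 0.2,0,0,0.0017,0, 0.2,0,0,0.0017,0]' 6
python3 -m jog '[0.2,0,0,-0.03,0, 0.2,0,0,-0.08,0, 0.2,0,0,-0.13,0, 0.2,0,0,-0.13,0]'
python3 - <<'E'
from h import *
go(.487,.2426,.05,-np.pi/2-.058)
E
```

```text
time: 23.22
tool_pos: [0.4365, -0.0987, 0.02]
ee_rot: [0.0, 1.0, -0.0, 0.0]
wrist_force: [0.8, -0.6, 0.6]
grip_width: 0.0269
gripper_force: 6.0
time: 23.72
tool_pos: [0.4388, -0.0993, 0.1532]
ee_rot: [0.001, 1.0, -0.0, 0.004]
wrist_force: [1.0, -1.2, -0.1]
grip_width: 0.027
gripper_force: 6.0
shift [ 0.0474 -0.3421  0.1029] turn 0.058 j6 1.322
```

```bash
python3 -m jog '[0.2,0,-0.06,0,0, 0.2,0.01,-0.12,0,0, 0.2,0.02,-0.18,0,0.02, 0.2,0.03,-0.24,0,0.04, 0.2,0.04,-0.3,0,0.058, 0.2,0.048,-0.342,0.02,0.058, 0.2,0.048,-0.342,0.06,0.058, 0.2,0.048,-0.342,0.1,0.058, 0.2,0.048,-0.342,0.115,0.058, 0.2,0.048,-0.342,0.12,0.058, 0.2,0.048,-0.342,0.12,0.058, 0.2,0.048,-0.342,0.12,0.058]'
python3 - <<'E'
from h import *
go(.487,.2426,.0255,-np.pi/2-.058)
E
```

```text
time: 25.22
tool_pos: [0.4854, 0.2435, 0.0312]
ee_rot: [-0.0, 1.0, -0.029, 0.001]
wrist_force: [0.3, -0.6, -0.6]
grip_width: 0.0274
gripper_force: 6.0
shift [0.0016 0.0008 0.0057] turn -0.0 j6 2.072
```

```bash
python3 -m jog '[0.2,0.001,0.001,0.003,0, 0.2,0.001,0.001,0.0055,0, 0.2,0.001,0.001,0.0055,0, 0.37,0.001,0.001,0.0055,0, 0.37,0.001,0.001,0.0055,0, 0.37,0.001,0.001,0.0055,0, 0.37,0.001,0.001,-0.03,0, 0.37,0.001,0.001,-0.08,0, 0.37,-0.03,0.001,-0.13,0, 0.37,-0.07,-0.06,-0.17,0, 0.37,-0.07,-0.06,-0.17,0, 0.37,-0.07,-0.06,-0.17,0]'
python3 - <<'E'
from h import *
im=snapshot("wrist")[:,:,::-1].copy();cv2.imwrite("pics/w5.png",cv2.resize(im[:250,150:480],None,fx=2,fy=2))
go(.443,-.3775,.1,-np.pi/2)
E
```

```text
time: 26.72
tool_pos: [0.418, 0.308, 0.2002]
ee_rot: [-0.0, 1.0, -0.028, 0.0]
wrist_force: [0.1, -1.0, 0.0]
grip_width: 0.0325
gripper_force: 0.0
shift [0.0639 0.6819 0.0998] turn -0.057 j6 2.239
```

View pics/w5.png

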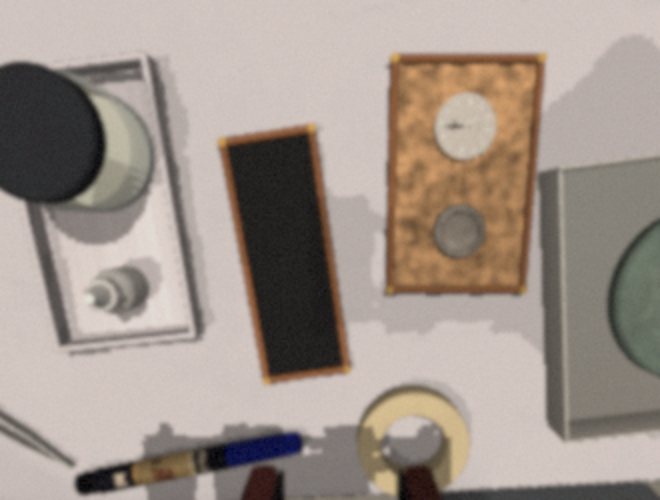

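Dial and ring lie flat side by side on the cork. Now the driver.

```bash
python3 -m jog '[0.45,0,0.06,0,0, 0.45,0,0.12,0,-0.02, 0.45,0,0.18,0,-0.04, 0.45,0,0.24,0,-0.057, 0.45,0,0.3,0,-0.057, 0.45,0.01,0.36,0,-0.057, 0.45,0.02,0.42,0,-0.057, 0.45,0.03,0.48,0,-0.057, 0.45,0.04,0.54,0,-0.057, 0.45,0.05,0.6,0,-0.057, 0.45,0.064,0.65,0.03,-0.057, 0.45,0.064,0.682,0.07,-0.057, 0.45,0.064,0.682,0.11,-0.057, 0.45,0.064,0.682,0.15,-0.057, 0.45,0.064,0.682,0.17,-0.057, 0.45,0.064,0.682,0.175,-0.057, 0.45,0.064,0.682,0.175,-0.057, 0.45,0.064,0.682,0.175,-0.057]'
python3 - <<'E'
from h import *
go(.443,-.3775,.0205,-np.pi/2)
E
```

```text
time: 29.02
tool_pos: [0.4432, -0.378, 0.0263]
ee_rot: [0.001, 1.0, -0.001, 0.001]
wrist_force: [0.4, -0.7, 0.4]
grip_width: 0.0396
gripper_force: 0.0
shift [-0.0002 -0.0005  0.0058] turn -0.001 j6 0.845
```

```bash
python3 -m jog '[0.45,0,0,0.004,0, 0.45,0,0,0.0055,0, 0.45,0,0,0.0055,0, 0,0,0,0.0055,0, 0,0,0,0.0055,0, 0,0,0,0.0055,0, 0,0,0,0.0055,0, 0,0,0,0.0055,0]' 12
python3 -m jog '[0,0,0,-0.03,0, 0,0,0,-0.08,0, 0,0,0,-0.13,0, 0,0,-0.05,-0.15,0, 0,0,-0.11,-0.15,0, 0,0,-0.17,-0.15,0, 0,0,-0.23,-0.15,0, 0,0,-0.29,-0.15,0, 0,0,-0.35,-0.15,0, 0,0,-0.41,-0.15,0, 0,0,-0.47,-0.15,0, 0,0,-0.53,-0.15,0, 0,0,-0.59,-0.15,0, 0,0.04,-0.65,-0.15,-0.045, 0,0.04,-0.71,-0.15,-0.09, 0,0.04,-0.711,-0.15,-0.09, 0,0.04,-0.711,-0.15,-0.09, 0,0.04,-0.711,-0.15,-0.09]'
python3 - <<'E'
from h import *
o=get_obs();print(o["tool_pos"],o["joint_positions"][5])
im=snapshot("wrist")[:,:,::-1].copy();cv2.imwrite("pics/w6.png",im)
E
```

```text
time: 30.02
tool_pos: [0.4424, -0.3773, 0.0195]
ee_rot: [0.0, 1.0, -0.001, -0.0]
wrist_force: [0.9, -0.4, -0.5]
grip_width: 0.0078
gripper_force: 12.0
time: 32.28
tool_pos: [0.4828, 0.332, 0.1693]
ee_rot: [0.0, 0.999, 0.044, -0.001]
wrist_force: [0.2, 0.3, -0.6]
grip_width: 0.007
gripper_force: 12.0
[0.48277148 0.33201158 0.16927763] 2.0656686177491332
```

View pics/w6.png

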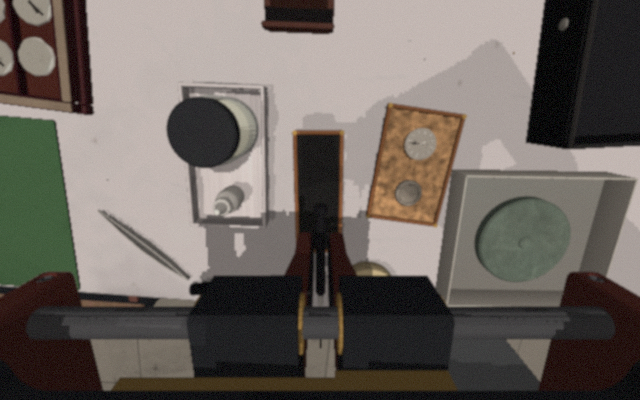

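The driver is held straight with its butt at about (320,206), in line with the trough. The other four are still in place. I'll check where the butt is in the tool frame.

Run:
```python
from h import *
o=get_obs();C=cam("wrist",o)
b=w(C,320,205,o["tool_pos"][2]-.012)
print((rot(o["ee_rot"]).T@(b-o["tool_pos"])).round(4), "expect x .0275")
q=[(293,131),(342,131)];print([w(C,u,v,.008).round(4) for u,v in q])
go(.4956,.3349,.0265,-np.pi/2+.09)
```

```text
[ 0.0299 -0.0002  0.012 ] expect x .0275
[array([0.539 , 0.3631, 0.008 ]), array([0.5431, 0.316 , 0.008 ])]
shift [ 0.0129 -0.0019  0.1429] turn -0.003 j6 2.066
```

```bash
python3 -m jog '[0,0.012,-0.002,0.03,0, 0,0.012,-0.002,0.08,0, 0,0.012,-0.002,0.12,0, 0,0.012,-0.002,0.136,0, 0,0.012,-0.002,0.136,0, 0,0.012,-0.002,0.136,0]'
python3 - <<'E'
from h import *
go(.4953,.3349,.026,-np.pi/2+.09)
E
```

```text
time: 33.08
tool_pos: [0.4961, 0.3371, 0.035]
ee_rot: [-0.001, 0.999, 0.044, 0.001]
wrist_force: [-0.3, 0.3, -0.8]
grip_width: 0.0075
gripper_force: 12.0
shift [-0.001   0.0021  0.009 ] turn -0.002 j6 2.059
```

```bash
python3 -m jog '[0,-0.001,0.002,0.005,0, 0,-0.001,0.002,0.009,0, 0,-0.001,0.002,0.009,0, 0,-0.001,0.002,0.009,0]'
python3 -m jog '[0.14,0,0,0,0, 0.14,0,0,0,0, 0.14,0,0,0,0, 0.14,0,0,-0.004,0, 0.14,0,0,-0.008,0, 0.3,0,0,-0.012,0, 0.5,0,0,-0.05,0, 0.5,0,0,-0.1,0, 0.5,-0.07,0,-0.15,0, 0.5,-0.11,0,-0.18,0, 0.5,-0.11,0,-0.18,0, 0.5,-0.11,0,-0.18,0, 0.5,-0.11,0,-0.18,0]'
python3 - <<'E'
from h import *
im=snapshot("wrist")[:,:,::-1].copy();cv2.imwrite("pics/w7.png",cv2.resize(im[:250,130:480],None,fx=2,fy=2))
E
```

```text
time: 33.58
tool_pos: [0.4942, 0.3347, 0.0245]
ee_rot: [-0.0, 0.999, 0.044, 0.0]
wrist_force: [0.6, -0.2, -0.6]
grip_width: 0.007
gripper_force: 12.0
time: 35.2
tool_pos: [0.3855, 0.3249, 0.2037]
ee_rot: [0.0, 0.999, 0.044, -0.0]
wrist_force: [0.9, 0.5, 0.2]
grip_width: 0.0435
gripper_force: 0.0
```

View pics/w7.png

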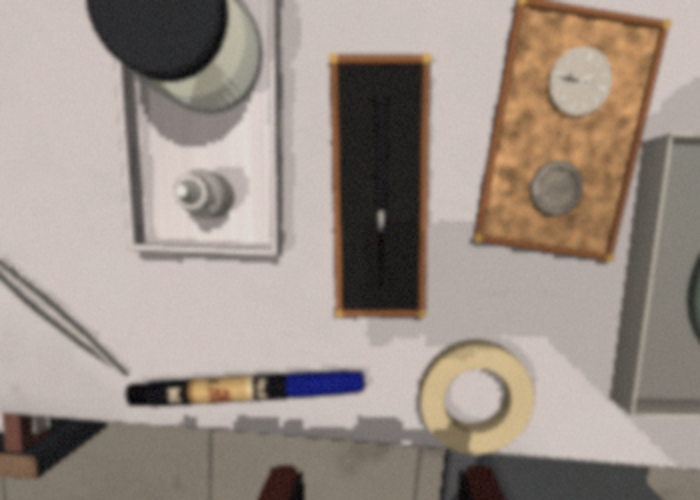

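The driver lies lengthwise inside the trough, from (380,95) to (380,288) in the crop, well within the rim. The other four are in place.

```bash
python3 -c "
from bench import *
print(sign_off())"
```

```text
the job is handed in; nothing more can be done
None
```

I handed the job in at about 35 s on the robot clock; in the last wrist picture the jar and dropper stood upright in the metal tray, the dial (face up) and steel disc lay side by side on the cork, and the screwdriver lay lengthwise inside the narrow tray's rim.

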